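# Nest the plain round dough cutters back in their tin

## Robot

A 6-joint arm with a two-finger parallel gripper is mounted at the origin on the work surface. World frame = base frame: x ahead of the robot, y to its left, z up, the work surface at z = 0. Lengths are in m, angles in degrees, forces in N, time in s.
With the tool pointing down it reaches from about 0.3 to 0.75 m from the base axis. Payload 8.5 kg.
Tool frame: the origin (TCP) lies midway between the tips of the shut fingers; the grasp point (between the pads) lies robot.grip_depth behind it (robot.grip_depth is the distance from the TCP to the grasp point, in m); z points along the fingers, y is the line along which they close (so a half turn about z gives the same grasp; the last joint's range is limited). The gripper opens to 85 mm and grips with 20 to 120 N. Pads are 22 mm wide; open, the fingers measure 114 mm over their backs; the gripper's body (76 mm by 85 mm) begins 54 mm behind the grasp point. The pads swing forward as they close: fully open they stand 13 mm farther back than shut.
Start: joints at [53.841, 21.807, 74.336, -0, 83.858, -12.336], TCP at [0.222, 0.503, 0.231] pointing down, gripper open.
Joint ranges: [-178.18, 178.18], [-50.72, 133.34], [12.68, 142.11], [-81.47, 261.47], [9.98, 163.14], [-165.26, 165.26]. Speed limits (degrees/s): [136.94, 136.94, 180, 180, 180, 180].

## Interface

Orientations are given as a 3x3 rotation matrix whose columns are the frame's x, y, z axes.
In Python, from cell import robot, viewer, job gives the robot as it stands. The module is installed in compiled form; this text tells all that it offers.
- The arm moves only by the shell command python3 -m inch 'ROWS' [FORCE]. ROWS is JSON, one flat list of numbers, 7 for each row, row after row: the turn, a rotation vector about the world's x, y, z each as a share of 8 degrees, from -1 to 1, then the shift along the world's x, y, z each as a share of 0.025 m, from -1 to 1, then the closure, from -1 (fully open) to 1 (shut). In form: [ax, ay, az, x, y, z, fingers, ax, ay, az, x, y, z, fingers, ...]. A call has 1 to 8 rows; each row shifts and turns the commanded pose from where the row before left it; what a row does not reach is not made up. A row lasts 1/8 s, in which the tool goes at most 62.5 mm and 10.7 degrees, less where a joint would pass 70% of its speed; a pose out of reach is approached as far as the arm can. A call with a number of a shift or a turn outside -1 to 1 is refused whole. A call with a gripper value outside its range is refused whole. The fingers move at their own pace and stop on an object; FORCE is the grip in N (left out, the last holds). Time passes only in rows, so rows that do not move let the fingers close. It gives the time, the measured TCP pose, the force, the opening and the grip force at its end, in the units of the state.
- robot.sense(): the state, without advancing time (a new reading comes with each control period).
- viewer.grab_frame(name): name is "side" or "top"; returns (picture, depth): 384x512x3 uint8, red, green, blue; 384x512 float32, m along the optical axis (not along the pixel's ray), 0 where there is no reading.
- viewer.camera_info(name): a dict with "fx", "fy", "cx", "cy" (pixels), "extrinsics" (4x4, takes a point from camera to world coordinates). Camera axes: x right, y down, z forward; pixel columns grow to the right and rows downward; lengths in m; the calibration is good to about 2 mm. A picture is of the moment at which its call begins. camera_info takes no time and is no camera call.
- job.sign_off(): hands the job in; it is judged then, once.
The state is a dict: "time": time; "q": joint angles; "dq": joint speeds; "effort": joint torques, N m; "eef_pos": TCP position; "tcp_rot": TCP orientation; "contact_force": force on the tool from outside, world axes, zero at the start; "ft_torque": the same for the moment, N m; "gripper_width": finger opening in m; "grasp_force": force on a finger pad.
Only numpy, scipy, OpenCV 4.12 (cv2) and the standard library are available. Lean on these libraries where they do the work, as an engineer would, in place of code of your own. Each camera call takes 0.05 s, during which the arm holds its last target. There are 200 camera calls.

## Task

Put the three plain round dough cutters back in their open round tin, standing flat on its floor with the rolled rim up and nested one inside the other, the smallest in the middle. Set them down rather than dropping them, and leave the scalloped and square cutters, the dish and the spatula where they are.

Things in the scene. Friction and masses are not known exactly. Their poses are not given: they have to be found in the camera images.
- cutter_small_mid (a point): The small plain round dough cutter: a smooth open ring, 28 mm outside diameter, wall 2 mm, stainless steel, 38 mm tall, rolled rim on top, standing on the bench rim up. Belongs in the tin. The point is on its axis, half-way up; z is its axis, up.
- cutter_medium_mid (a point): The medium plain round dough cutter: a smooth open ring, 48 mm outside diameter, wall 2 mm, stainless steel, 38 mm tall, rolled rim on top, standing on the bench rim up. Belongs in the tin. The point is on its axis, half-way up; z is its axis, up.
- cutter_large_mid (a point): The large plain round dough cutter: a smooth open ring, 68 mm outside diameter, wall 2 mm, stainless steel, 38 mm tall, rolled rim on top, standing on the bench rim up. Belongs in the tin. The point is on its axis, half-way up; z is its axis, up. Nested, the three cutters have 8 mm of room all round between one and the next: too little for a gripper's fingers, but a larger cutter held from outside can be lowered over a smaller one that already stands there.
- tin: The cutters' open round tin, bare aluminium, 156 mm outside diameter, 152 mm inside, 44 mm high, floor 2 mm thick; it is fixed to the bench and lies to the robot's left or right. Empty at the start. The origin is the centre of its underside, on the bench; z up.
- lid: The tin's lid, a closed aluminium disc 161 mm across and 14 mm high, lying on the bench on the side opposite the tin; fixed. Not a place for anything. Origin: centre of its underside.
- scallop_large_mid (a point): Look-alike, stays where it is: the large scalloped cutter, a flower outline of 8 lobes, 70 mm across, stainless steel, 38 mm tall, rolled rim on top, standing on the bench rim up. The point is on its axis, half-way up.
- scallop_small_mid (a point): Look-alike, stays where it is: the small scalloped cutter, a flower outline of 6 lobes, 50 mm across, stainless steel, 38 mm tall, rolled rim on top, standing on the bench rim up. The point is on its axis, half-way up.
- square_cutter_mid (a point): Look-alike, stays where it is: the square cutter, 52 mm by 52 mm outside, stainless steel, 38 mm tall, rolled rim on top, standing on the bench rim up. The point is in its middle, half-way up; x and y are square to its sides.
- dish: Bystander, stays where it is: a white china sauce dish, 76 mm across, 30 mm high, standing among the cutters. Origin: centre of its underside.
- spatula: Bystander, stays where it is: a bamboo filling spatula lying flat beyond the cutters, 163 mm long, 26 mm wide, 8 mm thick. Origin: its middle, on the bench; its length is along its y.

How it is judged (in metres and radians):
At the end, for the whole second after the job is handed in: The round cutters stand rim up (within 0.1 rad) flat on the tin's floor (within 4 mm), small inside medium inside large (neighbours' axes within 12 mm), inside the tin's wall, released, at rest; the scalloped and square cutters, dish and spatula are within 3 cm of where they were (horizontal distance between cutter_medium_mid and cutter_small_mid below 0.012 m and horizontal distance between cutter_large_mid and cutter_medium_mid below 0.012 m and horizontal distance between cutter_large_mid and tin below 0.046 m and z of cutter_small_mid in the frame of tin between 0.017 and 0.025 m and angle between each of cutter_small_mid, cutter_medium_mid, cutter_large_mid's own z axis and vertical below 0.1 rad and linear speed of each of cutter_small, cutter_medium, cutter_large below 0.02 m/s and angular speed of each of cutter_small, cutter_medium, cutter_large below 0.2 rad/s and z of cutter_medium_mid in the frame of tin between 0.017 and 0.025 m and z of cutter_large_mid in the frame of tin between 0.017 and 0.025 m and distance of each of scallop_large_mid, scallop_small_mid, square_cutter_mid, dish, spatula from where it was at the start of the episode below 0.03 m); the robot touches nothing.
It fails at once if a scalloped or square cutter, the dish or the spatula is shifted by more than 3 cm (distance of any of scallop_large_mid, scallop_small_mid, square_cutter_mid, dish, spatula from where it was at the start of the episode above 0.03 m).
It fails at once if a round cutter is dropped or thrown: it moves faster than 0.8 m/s with no finger on it (a fall of more than about 3 cm) ((linear speed of cutter_small above 0.8 m/s and contact force between the fingers and cutter_small below 0.01 N) or (linear speed of cutter_medium above 0.8 m/s and contact force between the fingers and cutter_medium below 0.01 N) or (linear speed of cutter_large above 0.8 m/s and contact force between the fingers and cutter_large below 0.01 N)).
It also fails if it takes over 96 s, if anything falls off the work surface, if the arm or the gripper's body presses on something with over 40 N, if the wrist force passes 120 N, or if a joint passes its speed limit or range.

## Working session

There is one attempt and no reset: what is moved stays moved. The work goes in short steps, Python scripts to look and compute and a shell command to move; the robot and the scene stay as the last step left them, time stands still between calls to the robot, and variables do not carry over. Pictures are saved under pics/ and viewed, at most 14 in all, crops included, and the job is handed in when it is done.

```bash
mkdir -p pics; cat > h.py <<'E'
import numpy as np,cv2
from cell import robot,viewer,job
def cloud(name):
    im,d=viewer.grab_frame(name);c=viewer.camera_info(name)
    v,u=np.mgrid[:384,:512]
    P=np.stack([(u-c['cx'])/c['fx']*d,(v-c['cy'])/c['fy']*d,d,np.ones_like(d)],-1)@np.array(c['extrinsics']).T
    P=P[...,:3];P[d==0]=np.nan
    return im,P
E
python3 - <<'E'
from h import *
for n in('top','side'):
    im,P=cloud(n);cv2.imwrite(f'pics/{n}0.png',im[...,::-1]);np.save(n+'0.npy',P)
    c=viewer.camera_info(n);print(n,np.round(c['extrinsics'],3).tolist(),c['fx'])
print(robot.sense(),robot.grip_depth)
P=np.load('top0.npy');z=P[...,2];m=((z>.02)&(z<.055)).astype(np.uint8)
k,l,s,ce=cv2.connectedComponentsWithStats(m)
for i in range(1,k):
    if s[i,4]>15:
        q=P[l==i];print(i,s[i],np.round(q.min(0),3),np.round(q.max(0),3))
E
```

```text
top [[0.028, -0.986, 0.163, 0.417], [-1.0, -0.026, 0.017, -0.002], [-0.012, -0.163, -0.987, 0.938], [0.0, 0.0, 0.0, 1.0]] 418.26863025919175
side [[0.737, -0.513, 0.441, 0.101], [-0.676, -0.563, 0.476, -0.48], [0.004, -0.649, -0.761, 0.831], [0.0, 0.0, 0.0, 1.0]] 498.2793509154811
{'time': 0.1, 'q': array([ 5.38396615e+01,  2.18365058e+01,  7.43793793e+01,  5.44142046e-04,
        8.38582231e+01, -1.23345378e+01]), 'dq': array([ 0.00713449, -0.147208  , -0.09741503,  0.00761416, -0.05798937,
        0.08506984]), 'effort': array([ 5.16236876e-03, -4.49213862e+01, -2.31655294e+01, -8.60954674e-05,
        3.70227615e-03, -2.88167212e-05]), 'eef_pos': array([0.22200605, 0.50291461, 0.23078544]), 'tcp_rot': array([[-9.14777333e-01,  4.03957717e-01, -7.70808975e-04],
       [ 4.03958352e-01,  9.14776788e-01, -1.03870496e-03],
       [ 2.85525273e-04, -1.26155848e-03, -9.99999163e-01]]), 'contact_force': array([ 0.19689371, -0.59725319, -1.23252541]), 'ft_torque': array([0.05607274, 0.01103134, 0.03674424]), 'grasp_force': 0.0, 'gripper_width': 0.08567023488417948} 0.0187
1 [  13   27   7
[... 330 characters left out ...]
55]
11 [293 130  14  14  94] [ 0.682 -0.1    0.021] [ 0.712 -0.071  0.041]
12 [368 165  76  73 844] [ 0.478 -0.395  0.02 ] [ 0.635 -0.238  0.048]
13 [311 171  34  34 347] [ 0.546 -0.186  0.02 ] [ 0.621 -0.112  0.035]
14 [180 176  35  35 192] [0.526 0.1   0.02 ] [0.6   0.174 0.042]
15 [242 179  33  33 226] [ 0.527 -0.031  0.02 ] [0.597 0.038 0.042]
16 [ 482  203   30  122 1604] [ 0.306 -0.534  0.02 ] [ 0.556 -0.488  0.055]
22 [498 221   4   7  17] [ 0.503 -0.51   0.052] [ 0.516 -0.502  0.055]
24 [181 233  33  34 209] [0.405 0.096 0.02 ] [0.475 0.166 0.042]
25 [247 233  24  23 126] [ 0.431 -0.025  0.021] [0.479 0.025 0.042]
27 [302 241  26  23 151] [ 0.418 -0.146  0.02 ] [ 0.465 -0.095  0.042]
```

View pics/top0.png

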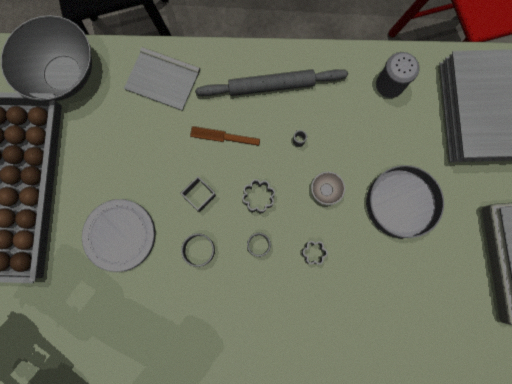

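View pics/side0.png

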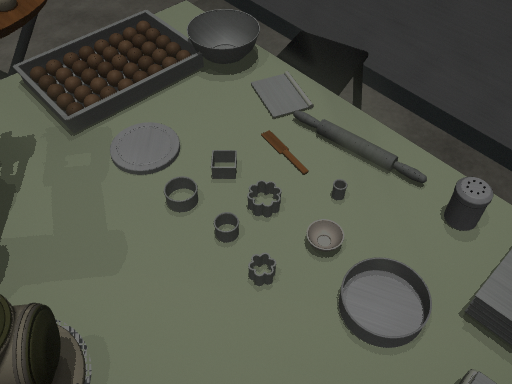

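The top view shows the large ring at (199,250), the medium at (259,245), the small at (299,138), the tin at (404,202) and the dish at (327,189). The plate at (118,235) is the lid. The side view agrees, and nothing is crowded against the rings. Next I'll fit circles to the rims.

```bash
cat >> h.py <<'E'
from scipy.optimize import least_squares
def circ(P,c0,r,zlo,zhi,w=.012):
    q=P[(P[...,2]>zlo)&(P[...,2]<zhi)]
    for _ in range(3):
        d=np.abs(np.hypot(*(q[:,:2]-c0[:2]).T)-r); s=q[d<w]
        f=least_squares(lambda p:np.hypot(s[:,0]-p[0],s[:,1]-p[1])-p[2],[*c0[:2],r],loss='soft_l1',f_scale=.001); c0=f.x[:2]
    return np.round(f.x,4),len(s),np.round(np.median(s[:,2]),4),np.round(np.std(f.fun),4)
E
python3 - <<'E'
from h import *
for n in('top','side'):
    P=np.load(n+'0.npy')
    for nm,c,r in(('small',(.697,-.086),.013),('med',(.455,0),.023),('large',(.44,.131),.033)):
        print(n,nm,*circ(P,np.array(c),r,.034,.044))
    print(n,'tin',*circ(P,np.array((.557,-.317)),.077,.038,.05))
E
```

```text
top small [ 0.6969 -0.0859  0.0135] 60 0.0375 0.0011
top med [ 4.551e-01 -1.000e-04  2.350e-02] 120 0.0374 0.0011
top large [0.44   0.131  0.0335] 175 0.0375 0.0011
top tin [ 0.5567 -0.316   0.0772] 428 0.0431 0.0011
side small [ 0.6956 -0.0868  0.0137] 68 0.0376 0.0013
side med [ 0.4541 -0.0012  0.0235] 136 0.0377 0.0013
side large [0.4392 0.1299 0.0334] 174 0.0375 0.0012
side tin [ 0.5557 -0.317   0.0772] 645 0.0429 0.0011
```

```bash
python3 -m inch '[0,0,0.99,0.79,-0.98,0,-1, 0,0,0.99,0.79,-0.98,0,-1, 0,0,0.99,0.79,-0.98,0,-1, 0,0,0,0.79,-0.98,0,-1, 0,0,0,0.79,-0.98,0,-1, 0,0,0,0.79,-0.98,0,-1, 0,0,0,0.79,-0.98,0,-1, 0,0,0,0.79,-0.98,0,-1]' 30
python3 -m inch '[0,0,0,0.79,-0.98,0,-1, 0,0,0,0.79,-0.98,0,-1, 0,0,0,0.79,-0.98,0,-1, 0,0,0,0.79,-0.98,0,-1, 0,0,0,0.79,-0.98,0,-1, 0,0,0,0.79,-0.98,0,-1, 0,0,0,0.79,-0.98,0,-1, 0,0,0,0.79,-0.98,0,-1]'
python3 -m inch '[0,0,0,0.79,-0.98,-0.5,-1, 0,0,0,0.79,-0.98,-0.5,-1, 0,0,0,0.79,-0.98,-0.5,-1, 0,0,0,0.79,-0.98,-0.5,-1, 0,0,0,0.79,-0.98,-0.5,-1, 0,0,0,0.79,-0.98,-0.5,-1, 0,0,0,0.79,-0.98,-0.5,-1, 0,0,0,0.79,-0.98,-0.5,-1]'
python3 -m inch '[0,0,0,0,0,0,-1, 0,0,0,0,0,0,-1, 0,0,0,0,0,0,-1]'
```

```text
time: 1.1
eef_pos: [0.3806, 0.3062, 0.2311]
tcp_rot: [[-1.0, 0.001, -0.001], [0.001, 1.0, -0.0], [0.001, -0.0, -1.0]]
contact_force: [-1.2, -0.3, -0.3]
gripper_width: 0.0851
grasp_force: 0.0
time: 2.1
eef_pos: [0.5386, 0.1103, 0.231]
tcp_rot: [[-1.0, 0.001, -0.001], [0.001, 1.0, 0.0], [0.001, 0.0, -1.0]]
contact_force: [-0.1, -0.3, 0.1]
gripper_width: 0.0853
grasp_force: 0.0
time: 3.1
eef_pos: [0.6965, -0.0857, 0.1303]
tcp_rot: [[-1.0, 0.001, -0.001], [0.001, 1.0, 0.0], [0.001, 0.0, -1.0]]
contact_force: [-0.3, 0.2, -0.2]
gripper_width: 0.0855
grasp_force: 0.0
time: 3.48
eef_pos: [0.6959, -0.0839, 0.1321]
tcp_rot: [[-1.0, 0.0, 0.001], [0.0, 1.0, -0.0], [-0.001, -0.0, -1.0]]
contact_force: [0.5, 0.7, -0.6]
gripper_width: 0.0852
grasp_force: 0.0
```

```bash
python3 -m inch '[0,0,0,0,-0.08,-1,-1, 0,0,0,0,0,-1,-1, 0,0,0,0,0,-1,-1, 0,0,0,0,0,-1,-1, 0,0,0,0,0,-0.6,-1, 0,0,0,0,0,-0.4,-1, 0,0,0,0,0,0,-1]'
python3 -m inch '[0,0,0,0,0,0,0, 0,0,0,0,0,0,0.2, 0,0,0,0,0,0,0.4, 0,0,0,0,0,0,0.6, 0,0,0,0,0,0,1, 0,0,0,0,0,0,1, 0,0,0,0,0,0,1, 0,0,0,0,0,0,1]' 30
```

```text
time: 4.35
eef_pos: [0.6961, -0.0867, 0.0063]
tcp_rot: [[-1.0, 0.001, -0.0], [0.001, 1.0, 0.0], [0.0, 0.0, -1.0]]
contact_force: [0.3, -0.5, 1.0]
gripper_width: 0.0856
grasp_force: 0.0
time: 5.35
eef_pos: [0.6963, -0.087, 0.0068]
tcp_rot: [[-1.0, 0.001, 0.001], [0.001, 1.0, -0.0], [-0.001, -0.0, -1.0]]
contact_force: [-0.6, -0.1, 5.1]
gripper_width: 0.0276
grasp_force: 30.6
```

```bash
python3 -m inch '[0,0,0,0,0,0.5,1, 0,0,0,0,0,1,1, 0,0,0,0,0,1,1, 0,0,0,0,0,1,1, 0,0,0,-0.56,-0.918,0.5,1, 0,0,0,-0.56,-0.918,0,1, 0,0,0,-0.56,-0.918,0,1, 0,0,0,-0.56,-0.918,0,1]'
python3 -m inch '[0,0,0,-0.56,-0.918,0,1, 0,0,0,-0.56,-0.918,0,1, 0,0,0,-0.56,-0.918,0,1, 0,0,0,-0.56,-0.918,0,1, 0,0,0,-0.56,-0.918,0,1, 0,0,0,-0.56,-0.918,0,1, 0,0,0,0,0,0,1, 0,0,0,0,0,0,1]'
python3 - <<'E'
from h import *
for n in('top','side'):
    im,P=cloud(n);cv2.imwrite(f'pics/{n}1.png',im[150:384,250:512,::-1] if n=='side' else im[100:300,280:500,::-1])
s=robot.sense();print(s['gripper_width'],s['grasp_force'],s['eef_pos'])
E
```

```text
time: 6.35
eef_pos: [0.6396, -0.1793, 0.1067]
tcp_rot: [[-1.0, 0.001, -0.0], [0.001, 1.0, 0.0], [0.0, 0.0, -1.0]]
contact_force: [0.0, 0.3, -0.1]
gripper_width: 0.0274
grasp_force: 30.1
time: 7.35
eef_pos: [0.5564, -0.3158, 0.1065]
tcp_rot: [[-1.0, 0.001, 0.0], [0.001, 1.0, 0.0], [-0.0, 0.0, -1.0]]
contact_force: [0.8, 0.1, -0.1]
gripper_width: 0.0273
grasp_force: 30.1
0.027723918472041125 30.057553150691092 [ 0.55660252 -0.31547752  0.10640043]
```

View pics/side1.png

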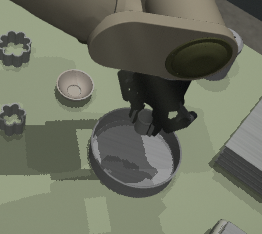

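The crop shows the small cutter held upright in the fingers above the tin, around crop pixel (145,118).

```bash
python3 -m inch '[0,0,0,0,0,-0.8,1, 0,0,0,0,0,-1,1, 0,0,0,0,0,-1,1, 0,0,0,0,0,-0.7,1, 0,0,0,0,0,-0.3,1, 0,0,0,0,0,0,1]'
python3 -m inch '[0,0,0,0,0,-0.08,1, 0,0,0,0,0,-0.04,1, 0,0,0,0,0,0,1]'
```

```text
time: 8.2
eef_pos: [0.5563, -0.3163, 0.0114]
tcp_rot: [[-1.0, 0.001, -0.0], [0.001, 1.0, 0.0], [0.0, 0.0, -1.0]]
contact_force: [0.7, 0.7, 0.2]
gripper_width: 0.0275
grasp_force: 30.1
time: 8.57
eef_pos: [0.5563, -0.3166, 0.0088]
tcp_rot: [[-1.0, 0.001, 0.001], [0.001, 1.0, -0.001], [-0.001, -0.001, -1.0]]
contact_force: [0.2, -0.3, 1.9]
gripper_width: 0.0272
grasp_force: 30.2
```

```bash
python3 -m inch '[0,0,0,0,0,-0.02,1, 0,0,0,0,0,0,0.3, 0,0,0,0,0,0,0, 0,0,0,0,0,0,-0.5, 0,0,0,0,0,0,-1, 0,0,0,0,0,0,-1, 0,0,0,0,0,0,-1]'
python3 -m inch '[0,0,0,0,0,0.5,-1, 0,0,0,0,0,1,-1, 0,0,0,0,0,1,-1, 0,0,0,0,0,1,-1, 0,0,0,0,0,0.5,-1, 0,0,0,-0.312,0.972,0,-1, 0,0,0,-0.312,0.972,0,-1, 0,0,0,-0.312,0.972,0,-1]'
python3 -m inch '[0,0,0,-0.312,0.972,0,-1, 0,0,0,-0.312,0.972,0,-1, 0,0,0,-0.312,0.972,0,-1, 0,0,0,-0.312,0.972,0,-1, 0,0,0,-0.312,0.972,0,-1, 0,0,0,-0.312,0.972,0,-1, 0,0,0,-0.312,0.972,0,-1, 0,0,0,-0.312,0.972,0,-1]'
python3 -m inch '[0,0,0,-0.312,0.972,0,-1, 0,0,0,-0.312,0.972,0,-1, 0,0,0,0,0,0,-1, 0,0,0,0,0,0,-1]'
python3 - <<'E'
from h import *
for n in('top','side'):
    im,P=cloud(n);cv2.imwrite(f'pics/{n}2.png',im[...,::-1])
    print(*circ(P,np.array((.556,-.3165)),.0135,.034,.046))
E
```

```text
time: 9.45
eef_pos: [0.5561, -0.3164, 0.0078]
tcp_rot: [[-1.0, 0.001, -0.0], [0.001, 1.0, 0.0], [0.0, 0.0, -1.0]]
contact_force: [-0.0, -0.1, -0.1]
gripper_width: 0.0852
grasp_force: 0.0
time: 10.45
eef_pos: [0.5323, -0.2427, 0.1078]
tcp_rot: [[-1.0, 0.001, -0.0], [0.001, 1.0, 0.0], [0.0, 0.0, -1.0]]
contact_force: [0.5, 0.2, 0.0]
gripper_width: 0.0855
grasp_force: 0.0
time: 11.45
eef_pos: [0.4699, -0.0483, 0.1079]
tcp_rot: [[-1.0, 0.001, -0.0], [0.001, 1.0, 0.0], [0.0, 0.0, -1.0]]
contact_force: [-0.1, 0.2, 0.7]
gripper_width: 0.0856
grasp_force: 0.0
time: 11.95
eef_pos: [0.4551, -0.001, 0.108]
tcp_rot: [[-1.0, 0.001, 0.001], [0.001, 1.0, -0.0], [-0.001, -0.0, -1.0]]
contact_force: [0.1, -0.5, 0.3]
gripper_width: 0.0854
grasp_force: 0.0
[ 0.5571 -0.3157  0.0136] 76 0.0394 0.0011
[ 0.5561 -0.3169  0.0135] 114 0.0388 0.001
```

View pics/side2.png

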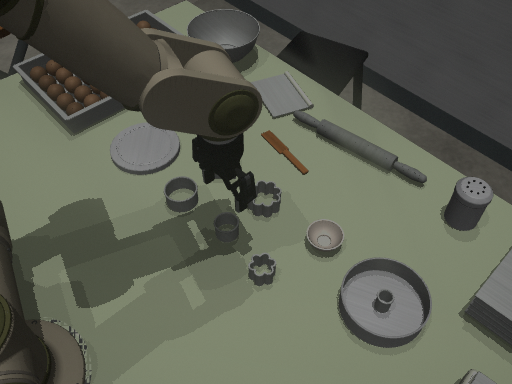

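The small cutter stands upright in the tin at (385,298). Next, the medium.

```bash
python3 -m inch '[0,0,0,-0.02,0.02,-0.8,-1, 0,0,0,0,0,-1,-1, 0,0,0,0,0,-1,-1, 0,0,0,0,0,-0.8,-1, 0,0,0,0,0,-0.44,-1, 0,0,0,0,0,0,-1]'
python3 -m inch '[0,0,0,0,0,0,-0.5, 0,0,0,0,0,0,-0.2, 0,0,0,0,0,0,0.1, 0,0,0,0,0,0,0.3, 0,0,0,0,0,0,1, 0,0,0,0,0,0,1, 0,0,0,0,0,0,1]' 30
python3 -m inch '[0,0,0,0,0,0.5,1, 0,0,0,0,0,1,1, 0,0,0,0,0,1,1, 0,0,0,0,0,1,1, 0,0,0,0,0,0.5,1, 0,0,0,0.312,-0.972,0,1, 0,0,0,0.312,-0.972,0,1, 0,0,0,0.312,-0.972,0,1]'
python3 -m inch '[0,0,0,0.312,-0.972,0,1, 0,0,0,0.312,-0.972,0,1, 0,0,0,0.312,-0.972,0,1, 0,0,0,0.312,-0.972,0,1, 0,0,0,0.312,-0.972,0,1, 0,0,0,0.312,-0.972,0,1, 0,0,0,0.312,-0.972,0,1, 0,0,0,0.312,-0.972,0,1]'
python3 -m inch '[0,0,0,0.312,-0.972,0,1, 0,0,0,0.312,-0.972,0,1, 0,0,0,0,0,0,1, 0,0,0,0,0,0,1]'
python3 - <<'E'
from h import *
s=robot.sense();b=s['eef_pos']
for n in('top','side'):
    im,P=cloud(n);cv2.imwrite(f'pics/{n}3.png',im[...,::-1])
    print(b,*circ(P,np.array((.556,-.3165)),.0235,b[2]-.01,b[2]+.04))
cv2.imwrite('pics/side3c.png',cv2.resize(im[200:384,300:480,::-1],None,fx=3,fy=3))
E
```

```text
time: 12.8
eef_pos: [0.4542, -0.0003, 0.0065]
tcp_rot: [[-1.0, 0.002, -0.001], [0.002, 1.0, 0.0], [0.001, 0.0, -1.0]]
contact_force: [-0.9, 0.7, -0.2]
gripper_width: 0.0853
grasp_force: 0.0
time: 13.68
eef_pos: [0.4546, -0.0, 0.0076]
tcp_rot: [[-1.0, 0.001, 0.001], [0.001, 1.0, -0.0], [-0.001, -0.0, -1.0]]
contact_force: [-1.3, -0.8, 6.0]
gripper_width: 0.0478
grasp_force: 30.0
time: 14.68
eef_pos: [0.4776, -0.0735, 0.1069]
tcp_rot: [[-1.0, 0.001, -0.0], [0.001, 1.0, 0.0], [0.0, 0.0, -1.0]]
contact_force: [-0.5, 0.3, 0.4]
gripper_width: 0.0481
grasp_force: 31.2
time: 15.68
eef_pos: [0.54, -0.2679, 0.1066]
tcp_rot: [[-1.0, 0.001, -0.001], [0.001, 1.0, 0.001], [0.001, 0.001, -1.0]]
contact_force: [0.4, 1.0, -0.6]
gripper_width: 0.0475
grasp_force: 31.2
time: 16.18
eef_pos: [0.5553, -0.3151, 0.1066]
tcp_rot: [[-1.0, 0.001, -0.001], [0.001, 1.0, 0.001], [0.001, 0.001, -1.0]]
contact_force: [-0.7, 0.4, -0.4]
gripper_width: 0.0478
grasp_force: 31.2
[ 0.55529646 -0.31509582  0.10656431] [ 0.556  -0.3165  0.0235] 0 nan nan
[ 0.55529646 -0.31509582  0.10656431] [ 0.5548 -0.3154  0.0234] 856 0.1218 0.0031
  return _methods._mean(a, axis=axis, dtype=dtype,
  ret = ret.dtype.type(ret / rcount)
  ret = _var(a, axis=axis, dtype=dtype, out=out, ddof=ddof,
  arrmean = um.true_divide(arrmean, div, out=arrmean,
  ret = ret.dtype.type(ret / rcount)
```

View pics/side3c.png

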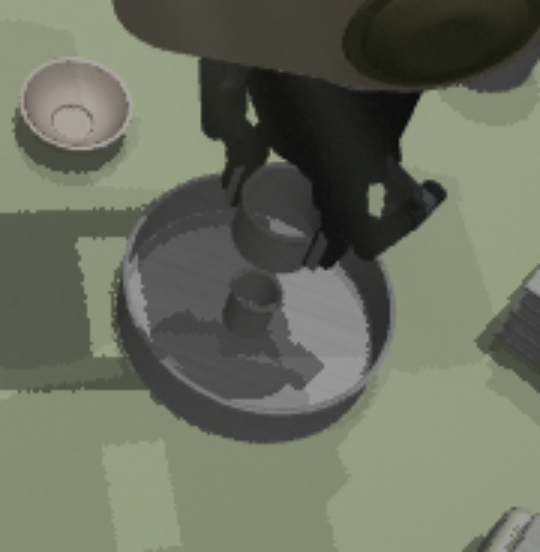

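The crop shows the medium cutter level in the fingers at crop pixel (275,215), with the small one below it at (252,300). Its centre is within 2 mm of the small one's axis.

```bash
python3 -m inch '[0,0,0,0.03,-0.04,-0.8,1, 0,0,0,0,0,-1,1, 0,0,0,0,0,-0.8,1, 0,0,0,0,0,-0.5,1, 0,0,0,0,0,-0.4,1, 0,0,0,0,0,-0.3,1, 0,0,0,0,0,0,1]'
python3 -m inch '[0,0,0,0,0,-0.08,1, 0,0,0,0,0,-0.03,1, 0,0,0,0,0,0,1]'
```

```text
time: 17.15
eef_pos: [0.5563, -0.3168, 0.0116]
tcp_rot: [[-1.0, 0.001, -0.0], [0.001, 1.0, 0.0], [0.0, 0.0, -1.0]]
contact_force: [0.7, -0.3, -1.3]
gripper_width: 0.0475
grasp_force: 31.2
time: 17.52
eef_pos: [0.5565, -0.317, 0.0097]
tcp_rot: [[-1.0, 0.001, 0.001], [0.001, 1.0, -0.001], [-0.001, -0.001, -1.0]]
contact_force: [-0.9, -0.2, 3.9]
gripper_width: 0.0478
grasp_force: 31.5
```

```bash
python3 -m inch '[0,0,0,0,0,0,0.2, 0,0,0,0,0,0,0, 0,0,0,0,0,0,-0.3, 0,0,0,0,0,0,-0.6, 0,0,0,0,0,0,-1, 0,0,0,0,0,0,-1, 0,0,0,0,0,0,-1]'
python3 -m inch '[0,0,0,0,0,0.5,-1, 0,0,0,0,0,1,-1, 0,0,0,0,0,1,-1, 0,0,0,0,0,1,-1, 0,0,0,0,0,0.5,-1, 0,0,0,-0.259,0.993,0,-1, 0,0,0,-0.259,0.993,0,-1]'
python3 -m inch '[0,0,0,-0.259,0.993,0,-1, 0,0,0,-0.259,0.993,0,-1, 0,0,0,-0.259,0.993,0,-1, 0,0,0,-0.259,0.993,0,-1, 0,0,0,-0.259,0.993,0,-1, 0,0,0,-0.259,0.993,0,-1, 0,0,0,-0.259,0.993,0,-1, 0,0,0,-0.259,0.993,0,-1]'
python3 -m inch '[0,0,0,-0.259,0.993,0,-1, 0,0,0,-0.259,0.993,0,-1, 0,0,0,-0.259,0.993,0,-1, 0,0,0,-0.259,0.993,0,-1, 0,0,0,-0.259,0.993,0,-1, 0,0,0,-0.259,0.993,0,-1, 0,0,0,-0.259,0.993,0,-1, 0,0,0,-0.259,0.993,0,-1]'
python3 -m inch '[0,0,0,0,0,0,-1, 0,0,0,0,0,0,-1, 0,0,0,0,0,0,-1]'
python3 - <<'E'
from h import *
for n in('top','side'):
    im,P=cloud(n);cv2.imwrite(f'pics/{n}4.png',im[...,::-1])
    for r in(.0135,.0235): print(*circ(P,np.array((.5565,-.3165)),r,.034,.046,.006))
    print(*circ(P,np.array((.44,.1305)),.0335,.034,.044))
E
```

```text
time: 18.4
eef_pos: [0.5564, -0.3169, 0.009]
tcp_rot: [[-1.0, 0.001, -0.0], [0.001, 1.0, 0.0], [0.0, 0.0, -1.0]]
contact_force: [0.3, -0.4, 0.3]
gripper_width: 0.0849
grasp_force: 0.0
time: 19.27
eef_pos: [0.5431, -0.2667, 0.1091]
tcp_rot: [[-1.0, 0.002, -0.0], [0.002, 1.0, 0.0], [0.0, 0.0, -1.0]]
contact_force: [0.4, 0.8, -1.0]
gripper_width: 0.0851
grasp_force: 0.0
time: 20.27
eef_pos: [0.4912, -0.0675, 0.1091]
tcp_rot: [[-1.0, 0.001, -0.0], [0.001, 1.0, 0.0], [0.0, 0.0, -1.0]]
contact_force: [0.4, 0.0, 0.3]
gripper_width: 0.0853
grasp_force: 0.0
time: 21.28
eef_pos: [0.4393, 0.1311, 0.1092]
tcp_rot: [[-1.0, 0.001, 0.0], [0.001, 1.0, -0.0], [-0.0, -0.0, -1.0]]
contact_force: [0.6, -1.4, 0.1]
gripper_width: 0.0853
grasp_force: 0.0
time: 21.65
eef_pos: [0.4401, 0.1293, 0.1091]
tcp_rot: [[-1.0, 0.002, 0.0], [0.002, 1.0, -0.0], [-0.0, -0.0, -1.0]]
contact_force: [-0.1, 0.5, 0.3]
gripper_width: 0.0854
grasp_force: 0.0
[ 0.557  -0.3158  0.0135] 76 0.0394 0.0011
[ 0.5569 -0.3164  0.0234] 133 0.0389 0.0011
[0.44   0.1305 0.0335] 0 nan nan
[ 0.556  -0.317   0.0135] 112 0.0391 0.0012
[ 0.5557 -0.3173  0.0234] 198 0.0391 0.0012
[0.4392 0.1302 0.0335] 171 0.0373 0.0012
  return _methods._mean(a, axis=axis, dtype=dtype,
  ret = ret.dtype.type(ret / rcount)
  ret = _var(a, axis=axis, dtype=dtype, out=out, ddof=ddof,
  arrmean = um.true_divide(arrmean, div, out=arrmean,
  ret = ret.dtype.type(ret / rcount)
```

View pics/side4.png

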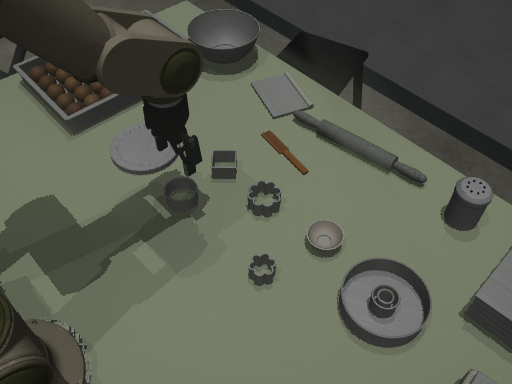

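The medium cutter stands nested round the small one in the tin at (385,300), and the large is waiting at (181,193). Opened wide, the pads stand farther back, so I grip the large one a little lower.

```bash
python3 -m inch '[0,0,0,0,0,-0.8,-1, 0,0,0,0,0,-1,-1, 0,0,0,0,0,-1,-1, 0,0,0,0,0,-0.8,-1, 0,0,0,0,0,-0.4,-1, 0,0,0,0,0,-0.28,-1, 0,0,0,0,0,0,-1]'
python3 -m inch '[0,0,0,0,0,0,-0.8, 0,0,0,0,0,0,-0.6, 0,0,0,0,0,0,-0.4, 0,0,0,0,0,0,0, 0,0,0,0,0,0,1, 0,0,0,0,0,0,1, 0,0,0,0,0,0,1]' 30
python3 -m inch '[0,0,0,0,0,0.5,1, 0,0,0,0,0,1,1, 0,0,0,0,0,1,1, 0,0,0,0,0,1,1, 0,0,0,0,0,0.8,1, 0,0,0,0,0,0,1]'
```

```text
time: 22.62
eef_pos: [0.4399, 0.1299, 0.0021]
tcp_rot: [[-1.0, 0.001, -0.0], [0.001, 1.0, -0.0], [0.0, -0.0, -1.0]]
contact_force: [-0.2, -0.3, 0.1]
gripper_width: 0.0854
grasp_force: 0.0
time: 23.5
eef_pos: [0.4401, 0.13, 0.0029]
tcp_rot: [[-1.0, 0.001, 0.001], [0.001, 1.0, -0.0], [-0.001, -0.0, -1.0]]
contact_force: [-1.5, 0.1, 8.2]
gripper_width: 0.0677
grasp_force: 31.8
time: 24.25
eef_pos: [0.4404, 0.13, 0.1111]
tcp_rot: [[-1.0, 0.001, 0.004], [0.001, 1.0, 0.0], [-0.004, 0.0, -1.0]]
contact_force: [0.7, -0.7, -1.3]
gripper_width: 0.0677
grasp_force: 34.3
```

```bash
python3 -m inch '[0,0,0,0.259,-0.993,0,1, 0,0,0,0.259,-0.993,0,1, 0,0,0,0.259,-0.993,0,1, 0,0,0,0.259,-0.993,0,1, 0,0,0,0.259,-0.993,0,1, 0,0,0,0.259,-0.993,0,1, 0,0,0,0.259,-0.993,0,1, 0,0,0,0.259,-0.993,0,1]'
python3 -m inch '[0,0,0,0.259,-0.993,0,1, 0,0,0,0.259,-0.993,0,1, 0,0,0,0.259,-0.993,0,1, 0,0,0,0.259,-0.993,0,1, 0,0,0,0.259,-0.993,0,1, 0,0,0,0.259,-0.993,0,1, 0,0,0,0.259,-0.993,0,1, 0,0,0,0.259,-0.993,0,1]'
python3 -m inch '[0,0,0,0.259,-0.993,0,1, 0,0,0,0.259,-0.993,0,1, 0,0,0,0,0,0,1, 0,0,0,0,0,0,1, 0,0,0,0,0,0,1]'
python3 - <<'E'
from h import *
im,P=cloud('side');cv2.imwrite('pics/side5c.png',cv2.resize(im[200:384,300:480,::-1],None,fx=3,fy=3))
print(robot.sense()['eef_pos'])
z=P[200:384,300:480,2];print([(a,circ(P,np.array((.5565,-.3165)),.0335,a,a+.01,.008)) for a in(.095,.115,.13,.135,.14)])
E
```

```text
time: 25.25
eef_pos: [0.4913, -0.0693, 0.1088]
tcp_rot: [[-1.0, 0.001, -0.001], [0.001, 1.0, 0.001], [0.001, 0.001, -1.0]]
contact_force: [0.1, 0.7, -1.0]
gripper_width: 0.0678
grasp_force: 34.3
time: 26.25
eef_pos: [0.5434, -0.2683, 0.1089]
tcp_rot: [[-1.0, 0.001, -0.001], [0.001, 1.0, 0.001], [0.001, 0.001, -1.0]]
contact_force: [1.2, 0.3, -0.9]
gripper_width: 0.068
grasp_force: 34.3
time: 26.88
eef_pos: [0.5563, -0.316, 0.1095]
tcp_rot: [[-1.0, 0.0, -0.0], [0.0, 1.0, 0.0], [0.0, 0.0, -1.0]]
contact_force: [0.4, -0.3, -0.6]
gripper_width: 0.0676
grasp_force: 34.3
[ 0.55633841 -0.31613725  0.10965369]
[(0.095, (array([ 0.5571, -0.3165,  0.0336]), 1, np.float64(0.1043), np.float64(0.0))), (0.115, (array([ 0.5552, -0.3166,  0.033 ]), 239, np.float64(0.1197), np.float64(0.0018))), (0.13, (array([ 0.5556, -0.3171,  0.0336]), 186, np.float64(0.1343), np.float64(0.0021))), (0.135, (array([ 0.5557, -0.3172,  0.034 ]), 231, np.float64(0.1424), np.float64(0.002))), (0.14, (array([ 0.556 , -0.3172,  0.0344]), 215, np.float64(0.1439), np.float64(0.002)))]
```

View pics/side5c.png

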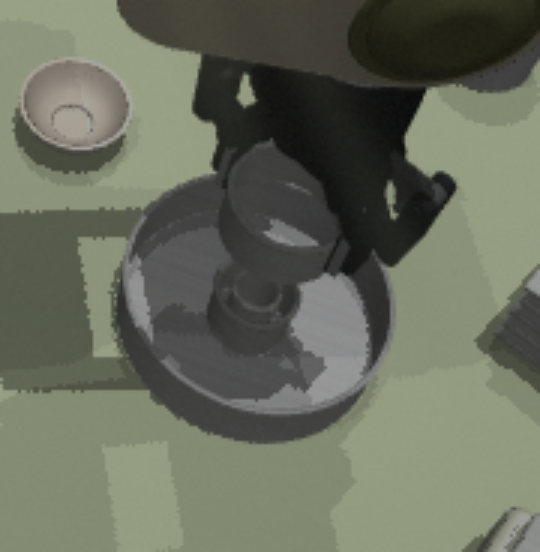

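The large cutter is level in the fingers at crop pixel (280,210). By the side camera it is concentric with the nested pair to within 1 mm.

```bash
python3 -m inch '[0,0,0,0,0,-0.8,1, 0,0,0,0,0,-1,1, 0,0,0,0,0,-0.8,1, 0,0,0,0,0,-0.5,1, 0,0,0,0,0,-0.5,1, 0,0,0,0,0,-0.4,1, 0,0,0,0,0,0,1]'
python3 -m inch '[0,0,0,0,0,-0.06,1, 0,0,0,0,0,-0.06,1, 0,0,0,0,0,0,1]'
```

```text
time: 27.8
eef_pos: [0.5562, -0.3167, 0.009]
tcp_rot: [[-1.0, 0.001, -0.001], [0.001, 1.0, 0.001], [0.001, 0.001, -1.0]]
contact_force: [0.4, 0.3, -1.5]
gripper_width: 0.0678
grasp_force: 34.3
time: 28.18
eef_pos: [0.5564, -0.3169, 0.0067]
tcp_rot: [[-1.0, 0.001, 0.0], [0.001, 1.0, -0.0], [-0.0, -0.0, -1.0]]
contact_force: [0.3, 0.5, -0.4]
gripper_width: 0.0676
grasp_force: 34.3
```

```bash
python3 -m inch '[0,0,0,0,0,-0.04,1, 0,0,0,0,0,-0.04,1, 0,0,0,0,0,0,1]'
```

```text
time: 28.55
eef_pos: [0.5564, -0.3169, 0.005]
tcp_rot: [[-1.0, 0.001, 0.0], [0.001, 1.0, -0.0], [-0.0, -0.0, -1.0]]
contact_force: [-2.1, 1.4, 4.0]
gripper_width: 0.0678
grasp_force: 34.6
```

Touchdown. Now I open, rise and back off.

```bash
python3 -m inch '[0,0,0,0,0,0,-0.5, 0,0,0,0,0,0,-0.7, 0,0,0,0,0,0,-1, 0,0,0,0,0,0,-1, 0,0,0,0,0,0,-1]'
python3 -m inch '[0,0,0,0,0,0.4,-1, 0,0,0,0,0,0.8,-1, 0,0,0,0,0,1,-1, 0,0,0,0,0,1,-1, 0,0,0,0,0,1,-1, 0,0,0,-0.5,0.8,0.5,-1, 0,0,0,-0.5,0.8,0,-1, 0,0,0,-0.5,0.8,0,-1]'
python3 -m inch '[0,0,0,-0.5,0.8,0,-1, 0,0,0,-0.5,0.8,0,-1, 0,0,0,-0.5,0.8,0,-1, 0,0,0,-0.5,0.8,0,-1, 0,0,0,-0.5,0.8,0,-1, 0,0,0,-0.5,0.8,0,-1, 0,0,0,0,0,0,-1, 0,0,0,0,0,0,-1]'
python3 - <<'E'
from h import *
for n in('top','side'):
    im,P=cloud(n);cv2.imwrite(f'pics/{n}6.png',im[...,::-1])
    for r in(.0135,.0235,.0335): print(*circ(P,np.array((.5565,-.3165)),r,.034,.046,.005))
s=robot.sense();print(s['eef_pos'],s['gripper_width'],s['time'])
E
```

```text
time: 29.18
eef_pos: [0.5564, -0.3169, 0.0045]
tcp_rot: [[-1.0, 0.001, -0.0], [0.001, 1.0, 0.0], [0.0, 0.0, -1.0]]
contact_force: [0.5, 0.3, -0.7]
gripper_width: 0.0855
grasp_force: 0.0
time: 30.18
eef_pos: [0.5186, -0.2563, 0.123]
tcp_rot: [[-1.0, 0.001, 0.001], [0.001, 1.0, -0.001], [-0.001, -0.001, -1.0]]
contact_force: [0.1, 0.6, -0.2]
gripper_width: 0.0857
grasp_force: 0.0
time: 31.18
eef_pos: [0.4445, -0.1375, 0.1226]
tcp_rot: [[-1.0, 0.001, 0.001], [0.001, 1.0, -0.001], [-0.001, -0.001, -1.0]]
contact_force: [0.2, 0.2, -0.0]
gripper_width: 0.0851
grasp_force: 0.0
[ 0.5571 -0.3159  0.0135] 75 0.0394 0.0011
[ 0.5569 -0.3164  0.0235] 131 0.0392 0.0012
[ 0.5561 -0.3163  0.0334] 186 0.0393 0.0012
[ 0.5561 -0.3168  0.0135] 111 0.0391 0.0011
[ 0.5559 -0.3174  0.0234] 195 0.0392 0.0012
[ 0.5552 -0.3173  0.0334] 290 0.039 0.0012
[ 0.44442726 -0.13762137  0.12226492] 0.08528356005510822 31.275
```

View pics/side6.png

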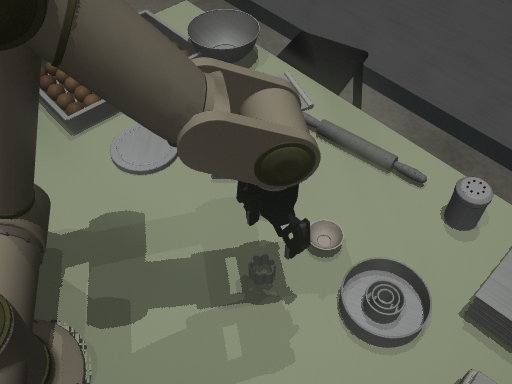

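The three rings are nested, concentric and level at (385,298), and the gripper is clear of everything.

```bash
python3 -c "
from cell import job
print(job.sign_off())"
```

```text
the job is handed in; nothing more can be done
None
```

The three round cutters stand flat and rim up in the tin, nested to within about 1 mm of each other, and the job was handed in at about 31 s; the verdict was not shown.

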